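Slide the water-bath cover into its well

TASK

One well of the four-well water bath stands open, with the sample beaker in it, and its flat knobless cover is lying loose in the middle of the deck. With the fingertips, push the cover across the deck until it drops into the open well's recess and lies flat in its seat; slide it, do not pick it up or stand it on edge. Leave the three knobbed lids, the sample and everything else where they are, and finish with the hand clear.

Things in the scene. Friction and masses are not known exactly. Their poses are not given: they have to be found in the camera images.
- cover_mid (a point): Centre (half-way up) of the loose cover: flat white plastic disc, 92 mm across, 8 mm thick, about 70 g, shallow concentric ridges on top, no knob; too wide to span with most grippers. It starts lying flat on the bath's deck near its middle. z is the disc's axis.
- cover: The same loose cover; origin at the centre of its underside, z up out of its ridged top.
- bath: Fixed stainless water bath, 340 x 340 mm, flat steel deck 180 mm above the bench; origin centre of its underside, x, y along its sides. Four wells, 2 x 2, 165 mm apart: each a stepped round opening, a recess 95 mm across, 6 mm deep, its floor a ledge 9 mm wide around a 76 mm hole into the tank (floor at 50 mm). A seated cover stands 2 mm proud. Three wells are closed, one is open.
- well0 (a point): Centre of well 0 of the bath (bath x -82.5 mm, y +82.5 mm) at the height of its seat ledge, 174 mm above the bench; axes as the bath's. Which well is open varies.
- well1 (a point): Centre of well 1 of the bath (bath x -82.5 mm, y -82.5 mm) at the height of its seat ledge, 174 mm above the bench; axes as the bath's. Which well is open varies.
- well2 (a point): Centre of well 2 of the bath (bath x +82.5 mm, y +82.5 mm) at the height of its seat ledge, 174 mm above the bench; axes as the bath's. Which well is open varies.
- well3 (a point): Centre of well 3 of the bath (bath x +82.5 mm, y -82.5 mm) at the height of its seat ledge, 174 mm above the bench; axes as the bath's. Which well is open varies.
- lid0: One of the three seated lids: the same white 92 mm disc, 8 mm thick, with a black knob 27 mm across and 24 mm tall in its middle, lying loose in the seat of a closed well. Origin: centre of its underside. To be left alone.
- lid1: One of the three seated lids: the same white 92 mm disc, 8 mm thick, with a black knob 27 mm across and 24 mm tall in its middle, lying loose in the seat of a closed well. Origin: centre of its underside. To be left alone.
- lid2: One of the three seated lids: the same white 92 mm disc, 8 mm thick, with a black knob 27 mm across and 24 mm tall in its middle, lying loose in the seat of a closed well. Origin: centre of its underside. To be left alone.
- sample: Sample beaker, glass, 66 mm across and 85 mm tall, standing on the tank's floor below the middle of the open well, its rim 39 mm below the seat ledge. Origin: centre of its underside. To be left alone.
- beaker: Empty glass beaker, 94 mm across, 125 mm tall, on the bench; origin under its centre. Bystander.
- amber_jar: Amber jar, 72 mm across, 130 mm tall, on the bench; origin under its centre. Bystander.
- wash_bottle: White bottle with blue cap, 68 mm across, 170 mm tall, on the bench; origin under its centre. Bystander.
- tube_rack: White test-tube rack, 70 x 200 mm, with tubes 132 mm tall, on the bench; origin under its centre. Bystander.
- stopper: Rubber stopper, 38 mm across, 30 mm tall, on the bench; origin under its centre. Bystander.
Not all that is in view belongs to the job. Of the things that look like the cover, the largest one is meant.

How it is judged (in metres and radians):
At the end, for the whole second after the job is handed in: The loose cover rests in the open well's seat: centred within 4 mm, its underside within 2 mm of the ledge, tilted less than 0.03 rad, at rest; the three knobbed lids still lie in their own seats (moved less than 5 mm) (((horizontal distance between cover and well0 below 0.004 m and z of cover in the frame of well0 between -0.003 and 0.002 m) or (horizontal distance between cover and well1 below 0.004 m and z of cover in the frame of well1 between -0.003 and 0.002 m) or (horizontal distance between cover and well2 below 0.004 m and z of cover in the frame of well2 between -0.003 and 0.002 m) or (horizontal distance between cover and well3 below 0.004 m and z of cover in the frame of well3 between -0.003 and 0.002 m)) and angle between cover's own z axis and vertical below 0.03 rad and linear speed of cover below 0.01 m/s and distance of each of lid0, lid1, lid2 from where it was at the start of the episode below 0.005 m); the robot touches nothing.
It fails at once if the cover is lifted off the deck (its underside's centre more than 15 mm above it), stood on edge (tilted over 0.4 rad) or falls off the bath (height (world z) of cover above 0.195 m or height (world z) of cover below 0.12 m or angle between cover's own z axis and vertical above 0.4 rad).
It fails at once if the cover is pushed with the arm or the gripper's body instead of the fingers (contact force between the arm and cover above 3 N).
It fails at once if a knobbed lid is lifted out of its seat or shifted by more than 10 mm (height (world z) of any of lid0, lid1, lid2 above 0.18 m or distance of any of lid0, lid1, lid2 from where it was at the start of the episode above 0.01 m).
It fails at once if the sample beaker is moved by more than 20 mm or tipped (distance of sample from where it was at the start of the episode above 0.02 m or angle between sample's own z axis and vertical above 0.3 rad).
It fails at once if a bystander on the bench is moved by more than 30 mm (distance of any of beaker, amber_jar, wash_bottle, tube_rack, stopper from where it was at the start of the episode above 0.03 m).
It also fails if it takes over 35 s, if anything falls off the work surface, if the arm or the gripper's body presses on something with over 40 N, if the wrist force passes 120 N, or if a joint passes its speed limit or range.

ROBOT

A 6-joint arm with a two-finger parallel gripper is mounted at the origin on the work surface. World frame = base frame: x ahead of the robot, y to its left, z up, the work surface at z = 0. Lengths are in m, angles in degrees, forces in N, time in s.
With the tool pointing down it reaches from about 0.35 to 0.875 m from the base axis. Payload 4.2 kg.
Tool frame: the origin (TCP) lies between the finger pads; the fingertips stand 8 mm ahead of it and the grasp point (between the pads) lies 11 mm behind it; x points along the fingers, y is the direction in which the jaws open and shut, and the axes are right-handed (so a half turn about x gives the same grasp; the last joint's range is limited). The gripper opens to 87 mm and grips with 3 to 60 N. Pads are 19 mm wide; open, the fingers measure 117 mm over their backs; the gripper's body (75 mm by 190 mm) begins 51 mm behind the grasp point.
Start: joints at [78.186, 22.042, 0.453, 0, -68.411, -14.817], TCP at [0.28, 0.559, 0.231] pointing down, gripper open.
Joint ranges: [-179.83, 179.83], [-69.29, 118.12], [-61.27, 80.66], [-181.25, 117.63], [-171.15, -9.14], [-177.46, 177.46]. Speed limits (degrees/s): [159.86, 159.86, 180, 180, 180, 180].

INTERFACE

Orientations are given as a 3x3 rotation matrix whose columns are the frame's x, y, z axes.
In Python, from station import r gives the robot as it stands. The module is installed in compiled form; this text tells all that it offers.
- The arm moves only by the tool move_arm, never from a script. Its argument "increments" is one flat list of numbers, 7 for each row, row after row: the turn, a rotation vector about the tool's x, y, z in degrees, then the shift along the tool's x, y, z in m, then the finger opening in m, from 0 to 0.087. A call has 1 to 12 rows; each row is the pose to reach, as a shift and turn from the pose commanded when the call began, along the tool's axes at that moment; what a row does not reach only later rows make up. A row lasts 1/12 s, in which the tool goes at most 41.7 mm and 7.16 degrees, less where a joint would pass 70% of its speed; a pose out of reach is approached as far as the arm can. A call with a gripper value outside its range is refused whole. The fingers move at their own pace and stop on an object; the grip force is fixed at half the most. Time passes only in rows, so rows that repeat a pose let the fingers close. It gives the time, the measured TCP pose, the force and the opening at its end, in the units of the state.
- r.sense(): the state, without advancing time (a new reading comes with each control period).
- r.capture(name): name is "side" or "top" or "wrist"; returns the picture (384x512x3 uint8, red, green, blue); there is no depth.
- r.calibration(name): a dict with "fx", "fy", "cx", "cy" (pixels), "D" ([k1, k2, p1, p2, k3] as OpenCV has them; the pictures are not rectified), "rvec" (rotation vector, rad) and "tvec" (3), from world to camera coordinates, as OpenCV has them; the wrist camera has in their place "tool_from_camera" (4x4, takes a point from camera to tool coordinates, whose origin is the TCP and whose axes are the tool frame's). Camera axes: x right, y down, z forward; pixel columns grow to the right and rows downward; lengths in m; the calibration is good to about 2 mm. A picture is of the moment at which its call begins: read the wrist's pose just before it. calibration takes no time and is no camera call.
- r.finish_job(): hands the job in, once; it reports no verdict.
The state is a dict: "time_s": time; "joints": joint angles; "joint_velocities": joint speeds; "effort": joint torques, N m; "tcp_pos": TCP position; "ee_rot": TCP orientation; "wrist_force": force on the tool from outside, world axes, zero at the start; "moment": the same for the moment, N m; "gripper_width": opening from 0.0 (shut) to 1.0 (fully open).
Only numpy, scipy, OpenCV 4.12 (cv2) and the standard library are available. Lean on these libraries where they do the work, as an engineer would, in place of code of your own. Each camera call takes 0.05 s, during which the arm holds its last target.

## Working session

There is one attempt and no reset: what is moved stays moved. The work goes in short steps, Python scripts to look and compute and a tool call to move; the robot and the scene stay as the last step left them, time stands still between calls to the robot, and variables do not carry over. Pictures are saved under pics/ and viewed, and the job is handed in when it is done.

Besides the shell and the picture viewer there is one more tool, called after ">>>" by a JSON object that holds its "op" and its "data", one argument or row to a line. move_arm: Moves the arm, as the interface text tells. Its arguments: {"type":"object","properties":{"increments":{"type":"array","items":{"type":"number"}}},"required":["increments"]}

```bash
mkdir -p pics
python3 - <<'E'
from station import r
import cv2, numpy as np
s=r.sense();print({k:np.round(v,3).tolist() for k,v in s.items()})
for n in ["side","top","wrist"]:
    im=r.capture(n);cv2.imwrite(f"pics/{n}0.png",im[:,:,::-1]);c=r.calibration(n);print(n,{k:np.round(v,4).tolist() for k,v in c.items()})
E
```

```text
{'time_s': 0.0, 'joints': [78.185, 22.09, 0.379, -0.029, -68.413, -14.817], 'joint_velocities': [-0.039, 0.043, 0.032, -0.041, -0.019, 0.052], 'effort': [-0.001, -39.066, 18.74, 4.22, 0.011, -0.0], 'tcp_pos': [0.28, 0.558, 0.229], 'ee_rot': [[-0.001, -0.448, -0.894], [-0.002, -0.894, 0.448], [-1.0, 0.002, -0.0]], 'wrist_force': [1.238, -0.079, -0.086], 'moment': [0.04, 0.05, 0.056], 'gripper_width': 0.999}
side {'fx': 430.6047, 'fy': 430.6047, 'cx': 255.7185, 'cy': 192.0928, 'D': [0.0112, 0.0, 0.0, 0.0, 0.0], 'rvec': [2.4364, -0.4592, 0.1351], 'tvec': [-0.5013, 0.2674, 1.1477]}
top {'fx': 401.0477, 'fy': 401.0477, 'cx': 258.808, 'cy': 195.3427, 'D': [-0.0129, 0.0, 0.0, 0.0, 0.0], 'rvec': [2.1326, -2.1609, 0.206], 'tvec': [0.0191, 0.568, 1.0857]}
wrist {'fx': 274.5068, 'fy': 274.5068, 'cx': 257.0694, 'cy': 192.9793, 'D': [-0.0334, 0.0, 0.0, 0.0, 0.0], 'tool_from_camera': [[-0.0007, -0.2826, 0.9592, -0.1539], [1.0, -0.0002, 0.0006, -0.0002], [-0.0, 0.9592, 0.2826, -0.0785], [0.0, 0.0, 0.0, 1.0]]}
```

View pics/side0.png

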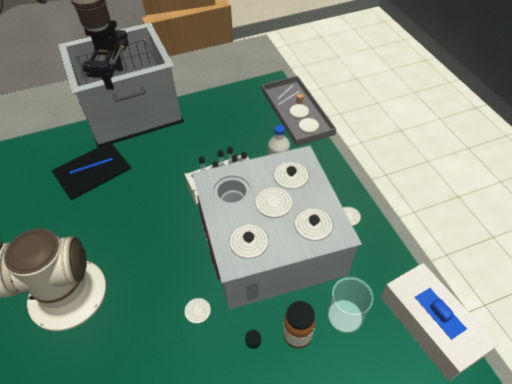

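View pics/top0.png

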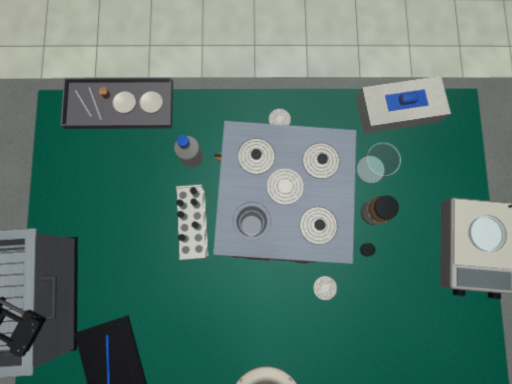

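View pics/wrist0.png

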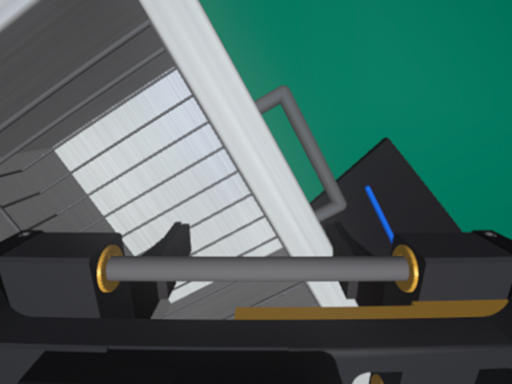

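Candidates for the cover, by top-view pixel:
- Knobless disc on the deck (285,186)
- Small discs on the bench (280,119) and (325,288)
- Discs in the tray (124,102) and (151,102)
- Disc on the right-hand appliance (488,233)
- Three knobbed lids (256,156), (321,160) and (319,225)

I choose (285,186): it is on the deck, knobless, and the largest. The open well is at (252,222). Next is a close crop to check this.

Run:
```python
import cv2, numpy as np
t=cv2.imread("pics/top0.png")[110:270,205:365];s=cv2.imread("pics/side0.png")[140:310,180:370]
cv2.imwrite("pics/crop0.png",np.hstack([cv2.resize(t,(400,400),interpolation=2),cv2.resize(s,(400,400),interpolation=2)]))
```

```text
(no output)
```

View pics/crop0.png

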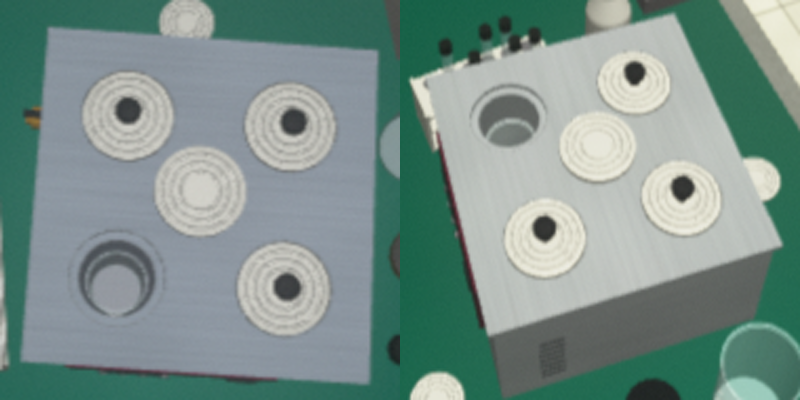

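The crop confirms it: the knobless disc is mid-deck, and the open well is its lower-left neighbour in the top view, with the glass inside. Now I'll measure the discs by fitting ellipses in both views.

```bash
cat > h.py <<'E'
import cv2, numpy as np
def cam(c): 
    K=np.array([[c["fx"],0,c["cx"]],[0,c["fy"],c["cy"]],[0,0,1]]);return K,np.array(c["D"],float),cv2.Rodrigues(np.array(c["rvec"],float))[0],np.array(c["tvec"],float)
def ray(c,p,sense=None):
    K,D=np.array([[c["fx"],0,c["cx"]],[0,c["fy"],c["cy"]],[0,0,1]]),np.array(c["D"],float)
    u=cv2.undistortPoints(np.array(p,float).reshape(-1,1,2),K,D).reshape(-1,2)
    d=np.c_[u,np.ones(len(u))]
    if "rvec" in c:
        R=cv2.Rodrigues(np.array(c["rvec"],float))[0];t=np.array(c["tvec"],float)
        return -R.T@t, d@R
    T=np.array(c["tool_from_camera"]);R=np.array(sense["ee_rot"]);p0=np.array(sense["tcp_pos"])
    return p0+R@T[:3,3], d@(R@T[:3,:3]).T
def onz(c,p,z,sense=None):
    o,d=ray(c,p,sense);return o+d*((z-o[2])/d[:,2])[:,None]
def tri(oa,da,ob,db):
    A=np.c_[da,-db];x=np.linalg.lstsq(A,ob-oa,rcond=None)[0]
    a=oa+da*x[0];b=ob+db*x[1];return (a+b)/2,np.linalg.norm(a-b)
def discs(im,roi,amin=300,amax=1e5):
    h=cv2.cvtColor(im,cv2.COLOR_RGB2HSV);b=im.astype(int)
    m=((b[:,:,0]-b[:,:,2]>4)&(b[:,:,0]>140)).astype(np.uint8)*255
    k=np.zeros_like(m);x0,y0,x1,y1=roi;k[y0:y1,x0:x1]=m[y0:y1,x0:x1]
    k=cv2.morphologyEx(k,cv2.MORPH_CLOSE,np.ones((3,3),np.uint8))
    cs,_=cv2.findContours(k,cv2.RETR_EXTERNAL,cv2.CHAIN_APPROX_NONE)
    return [cv2.convexHull(c) for c in cs if amin<cv2.contourArea(c)<amax],k
E
python3 - <<'E'
from h import *
from station import r
P={}
for n,roi in [("top",(222,125,355,258)),("side",(200,150,352,270))]:
    im=cv2.imread(f"pics/{n}0.png")[:,:,::-1].copy();c=r.calibration(n)
    ds,k=discs(im,roi);L=[]
    for q in ds:
        pts=onz(c,q.reshape(-1,2),0.186)  # world-plane pts, then circle via ellipse
        z=0.186
        (ex,ey),(a,b),_=cv2.fitEllipse((pts[:,:2]*1000).astype(np.float32).reshape(-1,1,2))
        e=cv2.fitEllipse(q);L.append((e[0],));print(n,np.round(e[0],1),"on z=.186",round(ex,1),round(ey,1),"diam",round(a,1),round(b,1))
    P[n]=[l[0] for l in L]
ct,cs=r.calibration("top"),r.calibration("side")
for a in P["top"]:
    oa,da=ray(ct,a);best=None
    for b in P["side"]:
        ob,db=ray(cs,b);x,e=tri(oa,da[0],ob,db[0])
        if 0.12<x[2]<0.25 : print(np.round(a,0),np.round(b,0),np.round(x,4),round(e*1000,1))
E
```

```text
top [318.2 225.2] on z=.186 469.4 -129.1 diam 87.3 88.1
top [284.7 186.1] on z=.186 567.8 -49.3 diam 87.6 88.4
top [320.6 160.3] on z=.186 633.1 -141.7 diam 87.8 88.8
top [255.8 155.8] on z=.186 646.0 21.4 diam 86.6 89.3
side [248.4 240.8] on z=.186 469.9 -135.7 diam 93.5 95.8
side [313.3 223.8] on z=.186 633.3 -148.6 diam 93.7 95.6
side [281.8 189.3] on z=.186 607.1 -18.9 diam 116.2 203.8
[318. 225.] [248. 241.] [ 0.4707 -0.1309  0.1758] 1.4
[318. 225.] [313. 224.] [ 0.54   -0.1518  0.2263] 158.8
[285. 186.] [282. 189.] [ 0.5758 -0.0489  0.2226] 30.5
[321. 160.] [248. 241.] [ 0.5432 -0.1388  0.2189] 157.8
[321. 160.] [313. 224.] [ 0.6362 -0.1437  0.1753] 1.3
[256. 156.] [282. 189.] [0.6433 0.0219 0.1263] 36.0
```

>>> {"op": "move_arm", "data": {
  "increments": [0, 0, 0, -0.04, 0, 0, 0.087, 0, 0, 0, -0.08, 0, 0, 0.087, 0, 0, 0, -0.12, 0, 0, 0.087, 6, 0, 0, -0.12, 0.025, -0.03, 0.087, 12, 0, 0, -0.12, 0.05, -0.06, 0.087, 18, 0, 0, -0.12, 0.075, -0.09, 0.08, 18, 0, 0, -0.12, 0.1, -0.12, 0.07, 18, 0, 0, -0.12, 0.125, -0.15, 0.06, 18, 0, 0, -0.12, 0.15, -0.18, 0.05, 18, 0, 0, -0.12, 0.175, -0.21, 0.05, 18, 0, 0, -0.12, 0.2, -0.24, 0.05, 18, 0, 0, -0.12, 0.225, -0.27, 0.05]
}}

```text
time_s: 1.15
tcp_pos: [0.4207, 0.2346, 0.3505]
ee_rot: [[-0.0, -0.702, -0.712], [0.0, -0.712, 0.702], [-1.0, 0.0, 0.0]]
wrist_force: [0.9, 1.3, -0.6]
gripper_width: 0.599
```

>>> {"op": "move_arm", "data": {
  "increments": [0, 0, 0, 0, 0.012, -0.033, 0.05, 0, 0, 0, 0, 0.024, -0.066, 0.05, 0, 0, 0, 0, 0.036, -0.1, 0.05, 0, 0, 0, 0, 0.048, -0.132, 0.05, 0, 0, 0, 0, 0.06, -0.165, 0.05, 0, 0, 0, 0, 0.072, -0.2, 0.05, 0, 0, 0, 0, 0.085, -0.232, 0.05, 0, 0, 0, 0, 0.097, -0.264, 0.05, 0, 0, 0, 0, 0.097, -0.264, 0.05, 0, 0, 0, 0, 0.097, -0.264, 0.05, 0, 0, 0, 0, 0.097, -0.264, 0.05]
}}

```text
time_s: 2.07
tcp_pos: [0.5401, -0.0179, 0.3501]
ee_rot: [[-0.001, -0.703, -0.711], [0.0, -0.711, 0.703], [-1.0, 0.001, 0.001]]
wrist_force: [-0.4, -0.2, -1.1]
gripper_width: 0.576
```

Run:
```python
from station import r
import cv2, numpy as np,json
s=r.sense();json.dump({k:np.array(v).tolist() for k,v in s.items()},open("s1.json","w"))
im=r.capture("wrist");cv2.imwrite("pics/wrist1.png",im[:,:,::-1]);print(s["tcp_pos"],s["gripper_width"],s["time_s"])
```

```text
[ 0.54008732 -0.0179331   0.35013613] 0.5757444201782688 2.0667
```

View pics/wrist1.png

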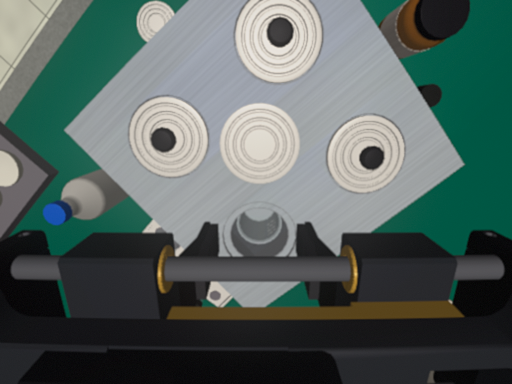

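The wrist view shows the cover at (260,143), the lids at (168,137), (366,153) and (279,37), and the open well between the fingers near (259,232). I'll measure them here and compare with the top view.

```bash
python3 - <<'E'
from h import *
from station import r
import json
s=json.load(open("s1.json"));T={}
for n,roi,se in [("top",(222,125,355,258),None),("wrist",(120,0,410,200),s)]:
    im=cv2.imread({"top":"pics/top0.png","wrist":"pics/wrist1.png"}[n])[:,:,::-1].copy();c=r.calibration(n)
    ds,k=discs(im,roi,900)
    for q in ds:
        e=cv2.fitEllipse(q);cov = (abs(e[0][0]-284.7)<5 if n=="top" else abs(e[0][0]-260)<8 and e[0][1]>100)
        z=.188 if cov else .182
        pts=onz(c,q.reshape(-1,2),z,se)
        f=cv2.fitEllipse((pts[:,:2]*1000).astype(np.float32).reshape(-1,1,2))
        print(n,np.round(e[0],1),"z",z,np.round(f[0],1),"diam",np.round(f[1],1))
        T.setdefault(n,[]).append(e[0])
for a in T["top"]:
  for b in T["wrist"]:
    x,e=tri(ray(r.calibration("top"),a)[0],ray(r.calibration("top"),a)[1][0],ray(r.calibration("wrist"),b,s)[0],ray(r.calibration("wrist"),b,s)[1][0])
    if e<.015 and .1<x[2]<.25: print("tri",np.round(x,4),round(e*1e3,1))
E
python3 -c "
import cv2;i=cv2.imread('pics/wrist1.png')[180:320,190:330];cv2.imwrite('pics/well1.png',cv2.resize(i,(560,560),interpolation=2))"
```

```text
top [318.2 225.2] z 0.182 [ 469.8 -129.8] diam [87.6 88.5]
top [284.7 186.1] z 0.188 [567.4 -49.2] diam [87.4 88.2]
wrist [365.6 153.7] z 0.182 [ 471.4 -130.2] diam [91.8 92.4]
wrist [259.4 143.1] z 0.188 [568.8 -49.7] diam [91.2 91.6]
wrist [168.  136.5] z 0.182 [648.3  20.7] diam [91.9 92.1]
wrist [278.3  34.6] z 0.182 [ 635.5 -143.5] diam [91.5 92.1]
wrist [155.6  21.9] z 0.182 [736.1 -61.7] diam [39.6 42.1]
tri [ 0.4701 -0.1318  0.1749] 1.5
tri [ 0.5692 -0.0502  0.177 ] 0.1
```

View pics/well1.png

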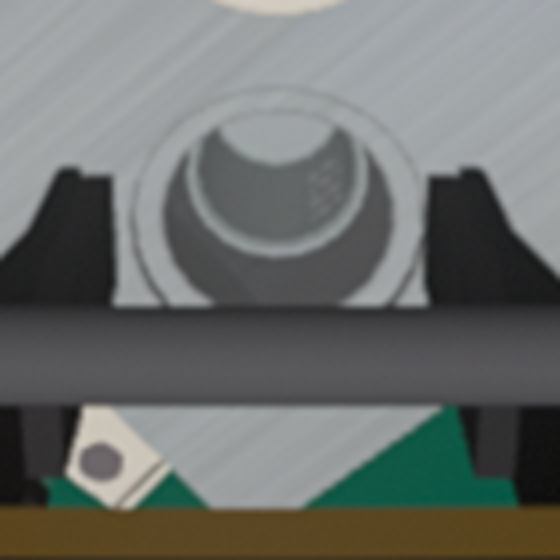

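Run:
```python
from h import *
from station import r
import json
s=json.load(open("s1.json"));c=r.calibration("wrist")
i=cv2.imread("pics/wrist1.png",0)
# dark rim line: from approx centre outward, darkest between r 31..42
cx,cy=259.5,234;P=[]
b=cv2.resize(i,None,fx=4,fy=4,interpolation=cv2.INTER_CUBIC)
for a in np.deg2rad(np.arange(-165,-14,5)):
    rr=np.arange(32,41,.25);x=cx+rr*np.cos(a);y=cy+rr*np.sin(a)
    v=cv2.remap(b,((x+.5)*4-.5).astype(np.float32).reshape(1,-1),((y+.5)*4-.5).astype(np.float32).reshape(1,-1),1)[0]
    k=v.argmin();P.append((x[k],y[k]))
w=onz(c,P,.180,s)[:,:2]*1000
from scipy.optimize import least_squares
f=least_squares(lambda p:np.hypot(w[:,0]-p[0],w[:,1]-p[1])-p[2],[484,34,47.5],loss="soft_l1")
print(f.x,np.round(f.fun,1))
W=np.array([.4842,.034]);C=np.array([.5688,-.0497]);d=W-C;L=np.hypot(*d);p=d/L
print("p",p,L,"yaw",np.degrees(np.arctan2(p[1],p[0])))
R=np.array(s["ee_rot"]);print("yaw now",np.degrees(np.arctan2(R[1,2],R[0,2])))
for back in (.075,):
    t=np.r_[C-p*back,.25];print(t,"shift tool",R.T@(t-np.array(s["tcp_pos"])))
```

```text
[484.01624331  34.22629403  47.90645216] [-0.6 -0.4 -0.2  0.3  0.2  0.1  0.3  0.1  0.3  0.4  0.4 -0.2  0.  -0.1
  0.4  0.4  0.1 -0.3 -0.4 -0.3 -0.2 -0.2 -0.2  0.1 -0.  -0.5 -0.3 -0.1
  0.1 -0.   4.3]
p [-0.71087794  0.70331541] 0.11900777285538953 yaw 135.3063916222707
yaw now 135.34158572325697
[ 0.62211585 -0.10244866  0.25      ] shift tool [ 0.10004925  0.00240696 -0.11782681]
```

Well by rim fit is (484.0, 34.2) mm, and by the lid parallelogram (484.2, 34.0) mm, so they agree. Lid diameters of 92 mm confirm the heights. The push is 119 mm at yaw 135.3°, which the tool already has. I'll move behind the cover and descend.

>>> {"op": "move_arm", "data": {
  "increments": [0, 0, 0, 0, 0.001, -0.034, 0.05, 0, 0, 0, 0, 0.0024, -0.067, 0.05, 0, 0, 0, 0, 0.0024, -0.1008, 0.05, 0, 0, 0, 0.035, 0.0024, -0.1008, 0.05, 0, 0, 0, 0.07, 0.0024, -0.1008, 0.05, 0, 0, 0, 0.105, 0.0024, -0.1008, 0.05, 0, 0, 0, 0.13, 0.0024, -0.1008, 0.05, 0, 0, 0, 0.145, 0.0024, -0.1008, 0.05, 0, 0, 0, 0.145, 0.0024, -0.1008, 0.05, 0, 0, 0, 0.145, 0.0024, -0.1008, 0.05, 0, 0, 0, 0.145, 0.0024, -0.1008, 0.05]
}}

```text
time_s: 3.03
tcp_pos: [0.6114, -0.0896, 0.2075]
ee_rot: [[0.003, -0.701, -0.713], [-0.0, -0.713, 0.701], [-1.0, -0.002, -0.003]]
wrist_force: [0.8, 0.8, -0.9]
gripper_width: 0.571
```

Run:
```python
from station import r
import cv2, numpy as np
for n in("wrist","side"):
    im=r.capture(n);cv2.imwrite(f"pics/{n}2.png",im[:,:,::-1])
s=r.sense();print(s["tcp_pos"],s["wrist_force"],s["time_s"])
a=cv2.imread("pics/wrist2.png");b=cv2.imread("pics/side2.png")[130:320,170:400]
cv2.imwrite("pics/c2.png",np.hstack([cv2.resize(a,(400,300)),cv2.resize(b,(400,300))]))
```

```text
[ 0.61143813 -0.0899179   0.20771528] [-0.15414536  0.15421992  0.66066725] 3.1333
```

View pics/c2.png

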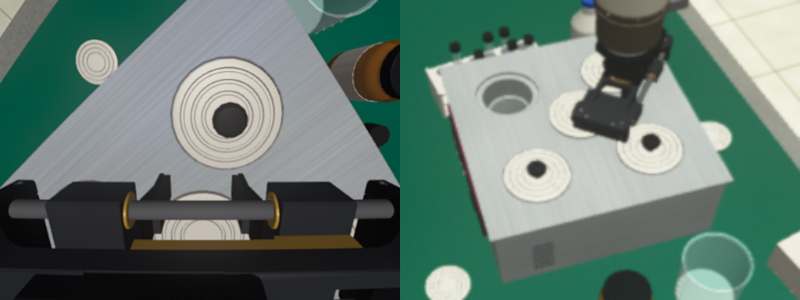

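The fingers straddle the rear of the cover symmetrically (cover x≈204, fingers at 163 and 240 in the shrunk picture), and the force is near zero. I'll descend to a fingertip height of about 182.5 mm.

>>> {"op": "move_arm", "data": {
  "increments": [0, 0, 0, 0.006, 0.0014, 0, 0.05, 0, 0, 0, 0.012, 0.0014, 0, 0.05, 0, 0, 0, 0.016, 0.0014, 0, 0.05, 0, 0, 0, 0.016, 0.0014, 0, 0.05, 0, 0, 0, 0.016, 0.0014, 0, 0.05, 0, 0, 0, 0.016, 0.0014, 0, 0.05]
}}

```text
time_s: 3.63
tcp_pos: [0.6092, -0.0915, 0.1893]
ee_rot: [[-0.001, -0.703, -0.711], [0.0, -0.711, 0.703], [-1.0, 0.0, 0.001]]
wrist_force: [0.1, -0.1, -0.2]
gripper_width: 0.574
```

>>> {"op": "move_arm", "data": {
  "increments": [0, 0, 0, -0.001, -0.0007, 0.004, 0.05, 0, 0, 0, -0.001, -0.0007, 0.008, 0.05, 0, 0, 0, -0.001, -0.0007, 0.012, 0.05, 0, 0, 0, -0.001, -0.0007, 0.017, 0.05, 0, 0, 0, -0.001, -0.0007, 0.023, 0.05, 0, 0, 0, -0.001, -0.0007, 0.029, 0.05, 0, 0, 0, -0.001, -0.0007, 0.035, 0.05, 0, 0, 0, -0.001, -0.0007, 0.041, 0.05, 0, 0, 0, -0.001, -0.0007, 0.047, 0.05, 0, 0, 0, -0.001, -0.0007, 0.053, 0.05, 0, 0, 0, -0.001, -0.0007, 0.057, 0.05, 0, 0, 0, -0.001, -0.0007, 0.06, 0.05]
}}

```text
time_s: 4.63
tcp_pos: [0.5668, -0.0484, 0.1907]
ee_rot: [[0.0, -0.702, -0.712], [0.0, -0.712, 0.702], [-1.0, -0.0, -0.0]]
wrist_force: [0.3, -0.2, -0.0]
gripper_width: 0.576
```

Run:
```python
from station import r
import cv2, numpy as np
for n in("top","side"):
    im=r.capture(n);cv2.imwrite(f"pics/{n}3.png",im[:,:,::-1])
s=r.sense();print(s["tcp_pos"],s["wrist_force"],s["time_s"])
a=cv2.imread("pics/top3.png")[110:270,205:365];b=cv2.imread("pics/side3.png")[140:310,180:370]
cv2.imwrite("pics/c3.png",np.hstack([cv2.resize(a,(400,400)),cv2.resize(b,(400,400))]))
```

```text
[ 0.56685162 -0.04847023  0.19063147] [0.33105951 0.15231387 0.18378479] 4.7333
```

View pics/c3.png

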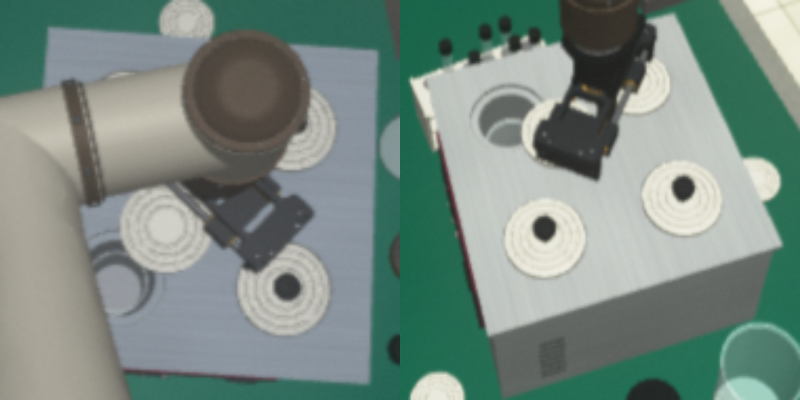

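The cover slid about 48 mm, staying centred on the fingers and on line for the well, with no force. I'll push on to about 14 mm short and check.

>>> {"op": "move_arm", "data": {
  "increments": [0, 0, 0, 0, 0, 0.004, 0.05, 0, 0, 0, 0, 0, 0.009, 0.05, 0, 0, 0, 0, 0, 0.014, 0.05, 0, 0, 0, 0, 0, 0.019, 0.05, 0, 0, 0, 0, 0, 0.024, 0.05, 0, 0, 0, 0, 0, 0.029, 0.05, 0, 0, 0, 0, 0, 0.034, 0.05, 0, 0, 0, 0, 0, 0.039, 0.05, 0, 0, 0, 0, 0, 0.044, 0.05, 0, 0, 0, 0, 0, 0.048, 0.05, 0, 0, 0, 0, 0, 0.052, 0.05, 0, 0, 0, 0, 0, 0.054, 0.05]
}}

```text
time_s: 5.73
tcp_pos: [0.5284, -0.0105, 0.1906]
ee_rot: [[-0.0, -0.702, -0.712], [0.0, -0.712, 0.702], [-1.0, -0.0, 0.0]]
wrist_force: [0.2, 0.3, -0.4]
gripper_width: 0.575
```

Run:
```python
from station import r
import cv2, numpy as np
for n in("top","side"):
    im=r.capture(n);cv2.imwrite(f"pics/{n}4.png",im[:,:,::-1])
s=r.sense();print(s["tcp_pos"],s["wrist_force"],s["time_s"])
a=cv2.imread("pics/top4.png")[110:270,205:365];b=cv2.imread("pics/side4.png")[160:260,190:290]
cv2.imwrite("pics/c4.png",np.hstack([cv2.resize(a,(400,400)),cv2.resize(b,(400,400),interpolation=2)]))
```

```text
[ 0.52850389 -0.01064147  0.19059898] [ 0.47807266  0.71740163 -0.21302343] 5.8333
```

View pics/c4.png

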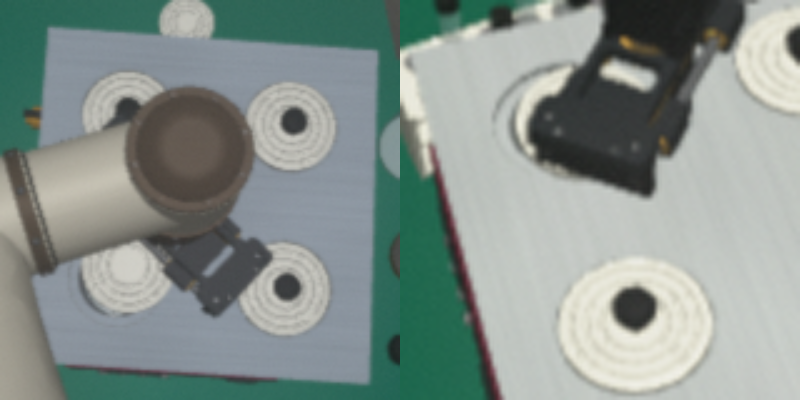

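The cover is on line with a thin crescent of recess still showing, about 15 mm to go. I'll finish slowly.

>>> {"op": "move_arm", "data": {
  "increments": [0, 0, 0, 0, 0, 0.002, 0.05, 0, 0, 0, 0, 0, 0.004, 0.05, 0, 0, 0, 0, 0, 0.006, 0.05, 0, 0, 0, 0, 0, 0.008, 0.05, 0, 0, 0, 0, 0, 0.0095, 0.05, 0, 0, 0, 0, 0, 0.011, 0.05, 0, 0, 0, 0, 0, 0.012, 0.05, 0, 0, 0, 0, 0, 0.013, 0.05, 0, 0, 0, 0, 0, 0.014, 0.05, 0, 0, 0, 0, 0, 0.015, 0.05, 0, 0, 0, 0, 0, 0.0155, 0.05, 0, 0, 0, 0, 0, 0.0155, 0.05]
}}

```text
time_s: 6.83
tcp_pos: [0.5176, 0.0001, 0.1905]
ee_rot: [[-0.0, -0.702, -0.712], [0.0, -0.712, 0.702], [-1.0, 0.0, 0.0]]
wrist_force: [-0.4, 0.1, 1.2]
gripper_width: 0.576
```

Run:
```python
from station import r
import cv2, numpy as np
for n in("top","side"):
    im=r.capture(n);cv2.imwrite(f"pics/{n}5.png",im[:,:,::-1])
s=r.sense();print(s["tcp_pos"],s["wrist_force"],s["time_s"])
a=cv2.imread("pics/top5.png")[190:250,220:280];b=cv2.imread("pics/side5.png")[160:260,190:290]
cv2.imwrite("pics/c5.png",np.hstack([cv2.resize(a,(400,400)),cv2.resize(b,(400,400),interpolation=2)]))
```

```text
[5.17748253e-01 2.31100737e-06 1.90579089e-01] [-0.02993815  0.72388737 -0.15885002] 6.9333
```

View pics/c5.png

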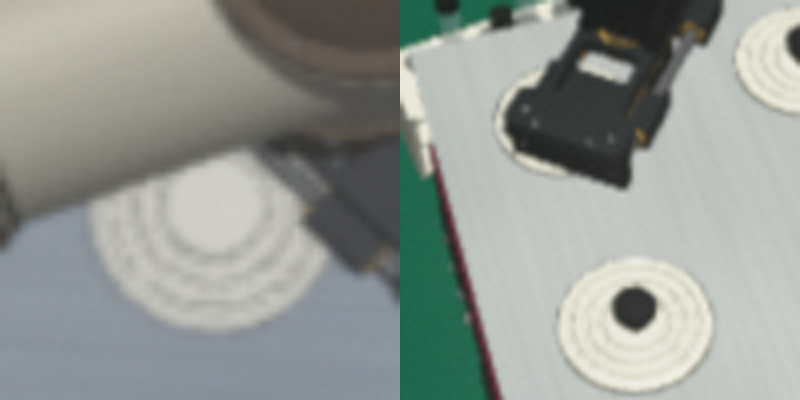

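The cover fills the recess in plan. I'll back off, rise and check its seating with all the cameras.

>>> {"op": "move_arm", "data": {
  "increments": [0, 0, 0, 0, 0, -0.008, 0.05, 0, 0, 0, 0, 0, -0.02, 0.05, 0, 0, 0, 0, 0, -0.03, 0.05, 0, 0, 0, -0.03, 0, -0.03, 0.05, 0, 0, 0, -0.07, 0, -0.03, 0.05, 0, 0, 0, -0.11, 0, -0.03, 0.05, 0, 0, 0, -0.15, 0, -0.005, 0.05, 0, 0, 0, -0.16, 0, 0.03, 0.05, 0, 0, 0, -0.16, 0, 0.06, 0.05, 0, 0, 0, -0.16, 0, 0.06, 0.05, 0, 0, 0, -0.16, 0, 0.06, 0.05]
}}

```text
time_s: 7.85
tcp_pos: [0.4751, 0.0424, 0.3514]
ee_rot: [[0.002, -0.701, -0.713], [0.001, -0.713, 0.701], [-1.0, -0.002, -0.001]]
wrist_force: [0.1, -0.7, 0.6]
gripper_width: 0.574
```

Run:
```python
from h import *
from station import r
s=r.sense();im=r.capture("wrist");cv2.imwrite("pics/wrist6.png",im[:,:,::-1])
c=r.calibration("wrist")
print(s["tcp_pos"],s["time_s"])
ds,k=discs(im,(60,0,460,250),900)
for q in ds:
    pts=onz(c,q.reshape(-1,2),.182,s);f=cv2.fitEllipse((pts[:,:2]*1000).astype(np.float32).reshape(-1,1,2))
    print(np.round(cv2.fitEllipse(q)[0],1),np.round(f[0],1),np.round(f[1],1))
sd=r.capture("side");cv2.imwrite("pics/side6.png",sd[:,:,::-1])
a=im[:,:,::-1];b=sd[160:260,190:290,::-1]
cv2.imwrite("pics/c6.png",np.hstack([a,cv2.resize(b,(288,384),interpolation=2)]))
```

```text
[0.47507201 0.04236325 0.35143357] 7.85
[166.6 205.7] [529.1 147.7] [ 76.3 125.1]
[257.6 167.5] [484.5  33.1] [92.3 92.4]
[371.5  74. ] [ 471.1 -130.1] [91.9 92.4]
[159.7  53.9] [648.2  20.9] [91.9 92.2]
```

View pics/c6.png

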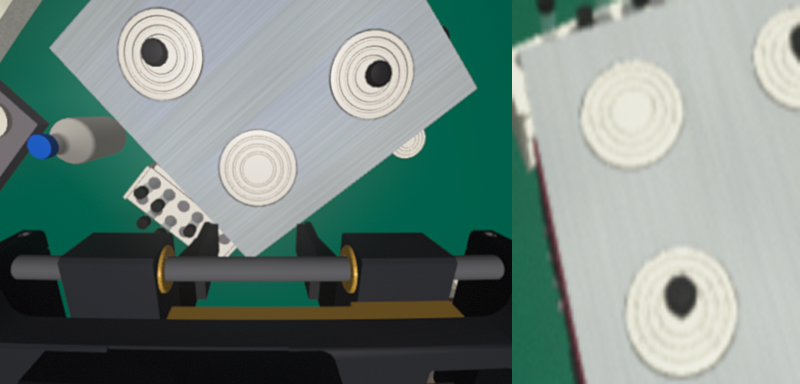

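The cover is at (484.5, 33.1) against the well at (484.1, 34.1). Its apparent diameter is 92.3 at z=0.182, the same as the seated lids; still on the deck it would read about 94. I'll check closely whether the rear edge is fully down.

Run:
```python
import cv2,numpy as np
i=cv2.imread("pics/wrist6.png");a=i[117:217,207:307];b=i[24:124,321:421]
cv2.imwrite("pics/c7.png",np.hstack([cv2.resize(x,(400,400),interpolation=2) for x in(a,b)]))
s=cv2.imread("pics/side6.png");a=s[165:215,195:255];b=s[215:265,218:278]
cv2.imwrite("pics/c8.png",np.hstack([cv2.resize(x,(400,333),interpolation=2) for x in(a,b)]))
```

```text
(no output)
```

View pics/c7.png

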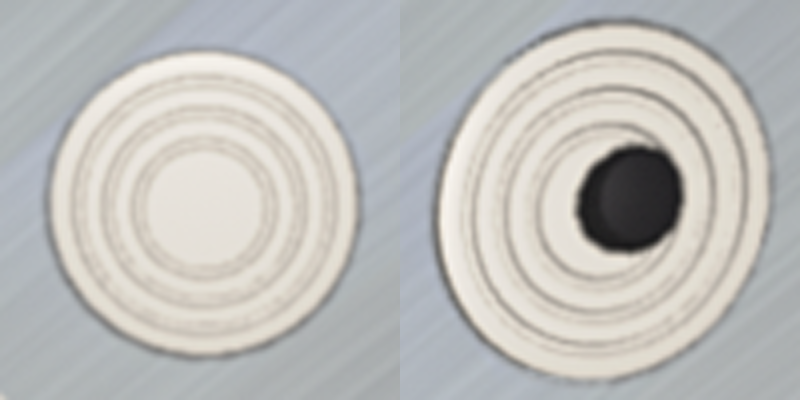

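View pics/c8.png

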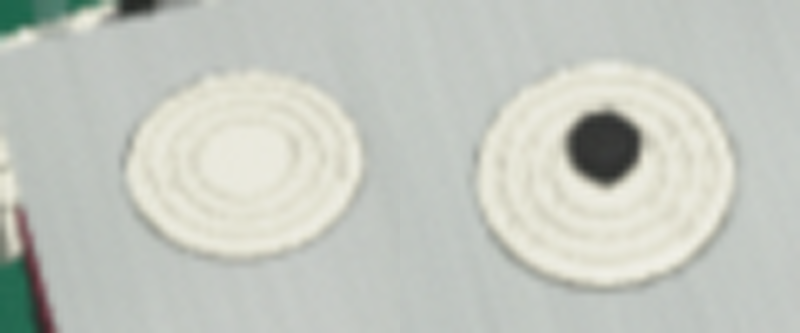

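It looks like the neighbouring seated lid: an even thin gap all round. This view is insensitive at the rear rim, so I'll close the fingers and touch the cover lightly 35 mm behind its centre. That reads its height and settles it if it is propped.

>>> {"op": "move_arm", "data": {
  "increments": [0, 0, 0, 0, 0, -0.025, 0, 0, 0, 0, 0, 0, -0.047, 0, 0, 0, 0, 0.035, 0, -0.047, 0, 0, 0, 0, 0.07, 0, -0.047, 0, 0, 0, 0, 0.105, 0, -0.047, 0, 0, 0, 0, 0.13, 0, -0.047, 0, 0, 0, 0, 0.145, 0, -0.047, 0, 0, 0, 0, 0.15, 0, -0.047, 0, 0, 0, 0, 0.15, 0, -0.047, 0, 0, 0, 0, 0.15, 0, -0.047, 0]
}}

```text
time_s: 8.78
tcp_pos: [0.5096, 0.0086, 0.2009]
ee_rot: [[0.001, -0.703, -0.711], [-0.0, -0.711, 0.703], [-1.0, -0.0, -0.001]]
wrist_force: [0.6, 0.6, 1.0]
gripper_width: 0.013
```

>>> {"op": "move_arm", "data": {
  "increments": [0, 0, 0, 0.002, 0, 0, 0, 0, 0, 0, 0.004, 0, 0, 0, 0, 0, 0, 0.006, 0, 0, 0, 0, 0, 0, 0.007, 0, 0, 0, 0, 0, 0, 0.008, 0, 0, 0, 0, 0, 0, 0.008, 0, 0, 0, 0, 0, 0, 0.008, 0, 0, 0]
}}

```text
time_s: 9.37
tcp_pos: [0.5085, 0.0092, 0.1927]
ee_rot: [[0.0, -0.702, -0.712], [-0.0, -0.712, 0.702], [-1.0, -0.0, -0.0]]
wrist_force: [-0.2, 0.4, 0.5]
gripper_width: 0.008
```

>>> {"op": "move_arm", "data": {
  "increments": [0, 0, 0, 0.001, 0, 0, 0, 0, 0, 0, 0.002, 0, 0, 0, 0, 0, 0, 0.003, 0, 0, 0, 0, 0, 0, 0.004, 0, 0, 0, 0, 0, 0, 0.004, 0, 0, 0, 0, 0, 0, 0.004, 0, 0, 0]
}}

```text
time_s: 9.87
tcp_pos: [0.5086, 0.0092, 0.1904]
ee_rot: [[0.001, -0.702, -0.712], [-0.0, -0.712, 0.702], [-1.0, -0.001, -0.001]]
wrist_force: [-3.8, 0.9, 9.0]
gripper_width: 0.005
```

There was no contact with the tip at 184.7 mm, then 9 N at 182.4 mm. The rear is therefore fully down, since a seated top is at 182 mm and a propped one at 188 mm. I'll retract straight up and back, then do a last check.

>>> {"op": "move_arm", "data": {
  "increments": [0, 0, 0, -0.004, 0, 0, 0, 0, 0, 0, -0.015, 0, 0, 0, 0, 0, 0, -0.05, 0, 0, 0, 0, 0, 0, -0.09, 0, 0, 0, 0, 0, 0, -0.13, 0, 0, 0, 0, 0, 0, -0.16, 0, 0, 0.05, 0, 0, 0, -0.16, 0, 0.025, 0.05, 0, 0, 0, -0.16, 0, 0.047, 0.05, 0, 0, 0, -0.16, 0, 0.047, 0.05, 0, 0, 0, -0.16, 0, 0.047, 0.05, 0, 0, 0, -0.16, 0, 0.047, 0.05]
}}

```text
time_s: 10.78
tcp_pos: [0.4752, 0.0421, 0.3485]
ee_rot: [[0.0, -0.702, -0.712], [-0.0, -0.712, 0.702], [-1.0, 0.0, -0.0]]
wrist_force: [0.6, -0.2, -0.9]
gripper_width: 0.372
```

Run:
```python
from h import *
from station import r
s=r.sense();im=r.capture("wrist");cv2.imwrite("pics/wrist9.png",im[:,:,::-1])
c=r.calibration("wrist");print(s["tcp_pos"],s["wrist_force"],s["time_s"])
ds,k=discs(im,(60,0,460,250),900)
for q in ds:
    pts=onz(c,q.reshape(-1,2),.182,s);f=cv2.fitEllipse((pts[:,:2]*1000).astype(np.float32).reshape(-1,1,2))
    print(np.round(f[0],1),np.round(f[1],1))
cv2.imwrite("pics/side9.png",r.capture("side")[:,:,::-1])
```

```text
[0.47516733 0.04210192 0.34845386] [ 0.64062075 -0.17468334 -0.88260529] 10.7833
[531.4 145.9] [ 66.4 144.5]
[484.6  33.1] [92.1 92.5]
[ 471.2 -130.1] [92.  92.4]
[648.2  20.9] [91.9 92.1]
```

View pics/side9.png

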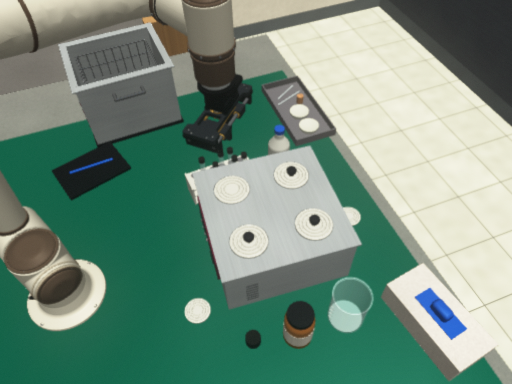

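The side view shows the cover in the formerly open well at (232,189). The three lids and the bystanders are unmoved, and the hand is clear.

```bash
python3 -c "
from station import r
print(r.finish_job())"
```

```text
the job is handed in; nothing more can be done
None
```

I slid the cover about 119 mm across the deck with two fingertips on its rear rim. It dropped into the open well's seat, and I handed the job in at about 11 s with the hand clear. The hand-in reports no verdict.

- **Position:** the last wrist view put the cover at (484.6, 33.1) mm and the well at (484.1, 34.1) mm, about 1.1 mm off centre.
- **Seated:** its apparent diameter, 92.1–92.5 mm at z = 182 mm, matches the seated lids. A light touch (9 N) behind its centre met it with the fingertip at 182.4 mm, so its rear edge was fully down.
- **Lids:** the two lids still in the wrist view moved 0.2 mm or less. The third was out of that view and looks unmoved in the side picture.
- **Bystanders:** they also look unmoved in the side picture.
- **Sample beaker:** I did not see it again once it was covered.
- **Disagreement:** heights triangulated from the fixed cameras came out 6–11 mm lower than stated. I relied on the wrist-camera diameters and the touch instead, and both agreed with the stated heights.

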